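# Hold the hand microscope flush on a tilted circuit board

## Robot

A 6-joint arm with a two-finger parallel gripper is mounted at the origin on the work surface. World frame = base frame: x ahead of the robot, y to its left, z up, the work surface at z = 0. Lengths are in m, angles in rad, forces in N, time in s.
With the tool pointing down it reaches from about 0.35 to 0.975 m from the base axis. Payload 7.1 kg.
Tool frame: the origin (TCP) lies at the very end of the fingers, on their centre line; the grasp point (between the pads) lies 19 mm behind it; z points along the fingers, y is the direction in which the jaws open and shut (so a half turn about z gives the same grasp; the last joint's range is limited). The gripper opens to 88 mm and grips with 3 to 60 N. Pads are 20 mm wide; open, the fingers measure 115 mm over their backs; the gripper's body (75 mm by 178 mm) begins 61 mm behind the grasp point.
Start: joints at [-1.297, 0.423, 1.63, -0, 1.089, -0.019], TCP at [0.18, -0.598, 0.223] pointing down, gripper open.
Joint ranges: [-3, 3], [-0.9, 2.11], [0.09, 2.58], [-1.31, 4.45], [0.11, 2.69], [-2.54, 2.54]. Speed limits (rad/s): [2.39, 2.39, 3.01, 3.14, 3.14, 3.14].

## Interface

Orientations are given as a unit quaternion [w, x, y, z].
In Python, from station import arm, eyes gives the robot as it stands.
- The arm moves only by the tool servo_tool, never from a script. Its argument "plan" is a list that holds one entry, the list of rows, each a list of 5 numbers: the gripper command: -1 is shut, 1 is fully open, values between are in proportion, then the shift along the tool's x, y, z in cm, then the turn about the tool's z in degrees. In form: [[[hand, dx, dy, dz, yaw], ...]]. A call has 1 to 5 rows; each row is the pose to reach, as a shift and turn from the pose commanded when the call began, along the tool's axes at that moment; what a row does not reach only later rows make up. A row lasts 1/8 s, in which the tool goes at most 62.5 mm and 10.7 degrees, less where a joint would pass 70% of its speed; a pose out of reach is approached as far as the arm can. A call with a gripper value outside its range is refused whole. The fingers move at their own pace and stop on an object; the grip force is fixed at half the most. Time passes only in rows, so rows that repeat a pose let the fingers close. It gives the time, the measured TCP pose, the force and the opening at its end, in the units of the state.
- arm.state(): the state, without advancing time (a new reading comes with each control period).
- eyes.camera(name): name is "scene" or "top" or "wrist"; returns the picture (480x640x3 uint8, red, green, blue); there is no depth.
- eyes.camera_info(name): a dict with "fovy" (degrees; the focal length in pixels is half the picture's height over the tangent of half this angle, whatever the lens; pixels are square), "cx", "cy" (the principal point, pixels), "camera_from_world" (4x4, takes a point from world to camera coordinates); the wrist camera has in their place "tool_from_camera" (4x4, takes a point from camera to tool coordinates, whose origin is the TCP and whose axes are the flange's). Camera axes: x right, y down, z forward; pixel columns grow to the right and rows downward; lengths in m; the calibration is good to about 2 mm. A picture is of the moment at which its call begins: read the wrist's pose just before it. camera_info takes no time and is no camera call.
- arm.sign_off(): hands the job in, once; it reports no verdict.
The state is a dict: "time_s": time; "joint_pos": joint angles; "joint_velocities": joint speeds; "joint_efforts": joint torques, N m; "ee_pos": TCP position; "eef_rot": TCP orientation; "ft_force": force on the tool from outside, world axes, zero at the start; "torque": the same for the moment, N m; "finger_gap": finger opening in m.
Only numpy, scipy, OpenCV 4.12 (cv2) and the standard library are available. Lean on these libraries where they do the work, as an engineer would, in place of code of your own. Each camera call takes 0.05 s, during which the arm holds its last target. There are 200 camera calls.

## Task

Lift the white hand-held microscope up and out of its forked stand, tip it to the slope of the green circuit board in the tilted board holder, and set the open end of its clear skirt down round the square black chip, centred on the chip and flat on the board all the way round. Finish while still holding it there with a light, steady pressure so that a picture can be taken: do not let go, do not push the board out of its tilt, and leave the multimeter, screwdriver, red tray and tape roll where they lie.

Things in the scene. Friction and masses are not known exactly. Their poses are not given: they have to be found in the camera images.
- scope: white round hand microscope, 138 mm long, 0.12 kg. Origin: centre of its open foot, +z up the barrel. From the foot up: clear skirt, outer dia 35, inner 30, to 29 mm (hollow for 24 mm); barrel dia 33 to 62 mm; black focus wheel dia 48, 62 to 74 mm; grip barrel dia 30, 74 to 132 mm; cap to 138 mm. It starts hanging upright in the fork by the underside of its wheel
- grip (a point): the place to hold the microscope: on its axis, 107 mm up from the foot, middle of the plain grip barrel (dia 30 mm). Axes as scope. The barrel goes on 25 mm above it and the cap 6 mm more; the focus wheel begins 33 mm below it
- stand: fixed forked stand. Origin: underside of its base plate (110 x 90 x 10 mm), below the hanging microscope's axis, +z up. Fork tines: tops 100 mm up, 39 mm apart, open to own -x, with 6 mm lips at the ends; post 48 mm behind. Nothing is higher than 106 mm. All of the microscope below its wheel passes up between the tines: a straight lift of over 65 mm frees it
- holder: fixed blue circuit-board holder, two end castings (112 mm high, at own y = +105 and -105 mm, black knobs out to 129 mm) on twin rods. Origin: on the table under its middle; +z up, own -x is the side the board faces. The board tilts on an axis along own y, 95 mm above the table
- board: green circuit board, 110 x 160 x 2.4 mm, in aluminium jaws. Origin on the tilt axis; +z is the board's outward normal, its upper face 4 mm from the origin; +x runs up the slope, +y along the tilt axis. It leans towards the holder's -x by 0.2 to 0.5 rad, different every time, held there only by pivot friction (about 4 N m)
- chip (a point): centre of the square black chip, taken on the board's upper face (the chip body, 12 x 12 mm, stands 2.2 mm above it; its legs reach 7.5 mm from the centre; a thin white square 22 mm wide is printed round it). Axes as the board's: +z is the outward normal. Nothing else stands on the board within 28 mm of it; the tallest parts elsewhere stand 15 mm above the face
- multimeter: yellow multimeter lying flat, 85 x 175 x 36 mm, in front of the holder; bystander, origin under its centre
- screwdriver: red-handled screwdriver, 170 mm, lying behind the holder; bystander, origin under its middle
- tray: red open parts tray, 80 x 90 x 35 mm, in front of the stand; bystander, origin under its centre
- tape: white tape roll lying flat, outer diameter 54, 19 mm high, behind the stand; bystander, origin under its centre
Not all that is in view belongs to the job. Leave any pink look-alike of the scope alone. Leave any orange look-alike of the stand alone.

How it is judged:
On the way:
1. the microscope is lifted up and out of the fork and is held clear of it (z of scope in the frame of stand above 0.095 m and contact force between scope and stand below 0.05 N and contact force between scope and the fingers above 1 N), for 0.2 s.
At the end, for the whole second after the job is handed in: foot on the board, within 6 mm of the chip centre and 1.5 mm of the face, axis within 0.05 rad of the board normal, pressed on it with 0.8 to 20 N, at rest, still held by the fingers, clear of the stand, board tilt unchanged (chip moved under 4 mm) (angle between the z axis of scope and the z axis of chip, either way round below 0.05 rad and z of scope in the frame of chip below 0.0015 m and distance between scope and chip below 0.006 m and contact force between scope and board between 0.8 and 20 N and contact force between scope and the fingers above 1 N and contact force between scope and stand below 0.05 N and linear speed of scope below 0.01 m/s and distance of chip from where it was at the start of the episode below 0.004 m); the arm keeps its last pose, push and grip.
It fails at once if the microscope is rammed into the board (over 40 N) (contact force between scope and board above 40 N).
It fails at once if the board is pushed out of its tilt (chip moved over 6 mm) (distance of chip from where it was at the start of the episode above 0.006 m).
It fails at once if a bystander is moved over 20 mm (distance of any of multimeter, screwdriver, tray, tape from where it was at the start of the episode above 0.02 m).
It also fails if it takes over 64 s, if anything falls off the work surface, if the arm or the gripper's body presses on something with over 40 N, if the wrist force passes 120 N, or if a joint passes its speed limit or range.

## Working session

There is one attempt and no reset: what is moved stays moved. The work goes in short steps, Python scripts to look and compute and a tool call to move; the robot and the scene stay as the last step left them, time stands still between calls to the robot, and variables do not carry over. Pictures are saved under pics/ and viewed, about 8 in all and at most 12, crops included, and the job is handed in when it is done.

Besides the shell and the picture viewer there is one more tool, called after "Call:" as a command line: name --argument value ..., lists and objects as JSON in quotes. servo_tool: Moves the arm, as the interface text tells. Its arguments: {"type":"object","properties":{"plan":{"type":"array"}},"required":["plan"]}

```bash
mkdir -p pics; ls; cat > h.py <<'E'
import numpy as np, cv2
from station import arm, eyes
def snap(cam,fn,crop=None,scale=1):
    im=eyes.camera(cam)[:,:,::-1]
    if crop: x0,y0,x1,y1=crop; im=im[y0:y1,x0:x1]
    if scale!=1: im=cv2.resize(im,None,fx=scale,fy=scale,interpolation=cv2.INTER_CUBIC)
    cv2.imwrite('pics/'+fn,im); return im
def ray(cam,u,v):
    i=eyes.camera_info(cam); f=240/np.tan(np.radians(i['fovy'])/2)
    M=np.array(i['camera_from_world']); R=M[:3,:3]
    d=R.T@np.array([(u-i['cx'])/f,(v-i['cy'])/f,1]); return -R.T@M[:3,3], d/np.linalg.norm(d)
def atz(cam,u,v,z):
    o,d=ray(cam,u,v); return o+d*(z-o[2])/d[2]
def proj(cam,p):
    i=eyes.camera_info(cam); f=240/np.tan(np.radians(i['fovy'])/2)
    c=(np.array(i['camera_from_world'])@np.append(p,1))[:3]; return np.array([i['cx']+f*c[0]/c[2],i['cy']+f*c[1]/c[2]])
def tri(ps):
    A=np.zeros((3,3));b=np.zeros(3);L=[]
    for c,u,v in ps:
        o,d=ray(c,u,v);P=np.eye(3)-np.outer(d,d);A+=P;b+=P@o;L.append((o,P))
    x=np.linalg.solve(A,b); return x,[np.linalg.norm(P@(x-o)) for o,P in L]
E
python3 - <<'E'
from h import *
snap('scene','s1.png');snap('top','t1.png')
for c in('scene','top'):
    i=eyes.camera_info(c);M=np.array(i['camera_from_world']);print(c,i['fovy'],i['cx'],i['cy'],-M[:3,:3].T@M[:3,3],M[:3,:3].round(3).tolist())
print(eyes.camera_info('wrist'));print(arm.state())
E
```

```text
pics
scene 45.34157100916202 325.0248375175365 241.2237141950062 [ 0.94977637 -0.37647077  0.95419244] [[0.677, 0.736, -0.014], [0.627, -0.586, -0.513], [-0.386, 0.339, -0.858]]
top 52.47920310947587 316.95647566129156 239.11109616740822 [ 0.42313216 -0.04961825  0.92542327] [[-0.005, -1.0, 0.006], [-0.975, 0.004, -0.22], [0.22, -0.007, -0.975]]
{'fovy': 71.86948682214675, 'cx': 322.09187997395765, 'cy': 244.5832770066833, 'tool_from_camera': array([[ 1.98699091e-04, -9.58299638e-01, -2.85765226e-01,
         7.80255023e-02],
       [ 9.99999954e-01,  1.25173540e-04,  2.75559504e-04,
         3.92511361e-05],
       [-2.28298328e-04, -2.85765267e-01,  9.58299619e-01,
        -1.62574224e-01],
       [ 0.00000000e+00,  0.00000000e+00,  0.00000000e+00,
         1.00000000e+00]])}
{'time_s': 0.1, 'joint_pos': array([-1.29701588e+00,  4.23783791e-01,  1.63061068e+00, -2.61894533e-06,
        1.08856861e+00, -1.89998495e-02]), 'joint_velocities': array([ 0.00132016, -0.00147126, -0.00153075,  0.00045063, -0.00036284,
        0.00103972]), 'joint_efforts': array([ 1.76496851e-04, -5.45612526e+01, -2.74323767e+01,  6.45030895e-02,
        1.88035879e-02, -4.38706616e-05]), 'ee_pos': array([ 0.18027424, -0.59791753,  0.22196846]), 'eef_rot': array([-6.79514269e-04,  9.89303763e-01,  1.45868416e-01, -8.82040475e-05]), 'ft_force': array([ 0.18949136, -0.54712688,  0.81905966]), 'torque': array([ 0.04627942,  0.01687343, -0.07178026]), 'finger_gap': 0.08771349362103567}
```

View pics/s1.png

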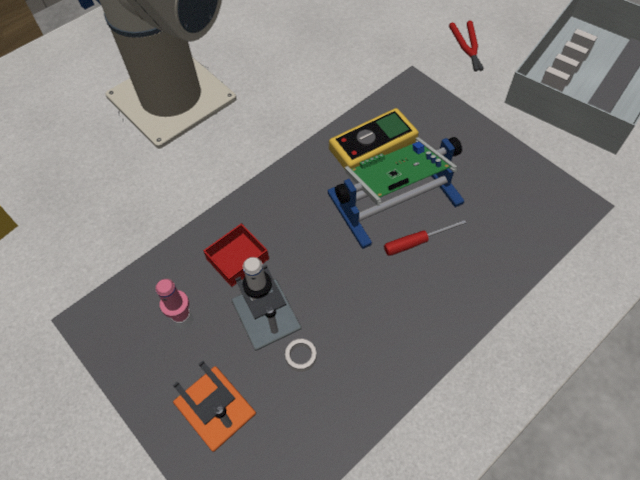

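View pics/t1.png

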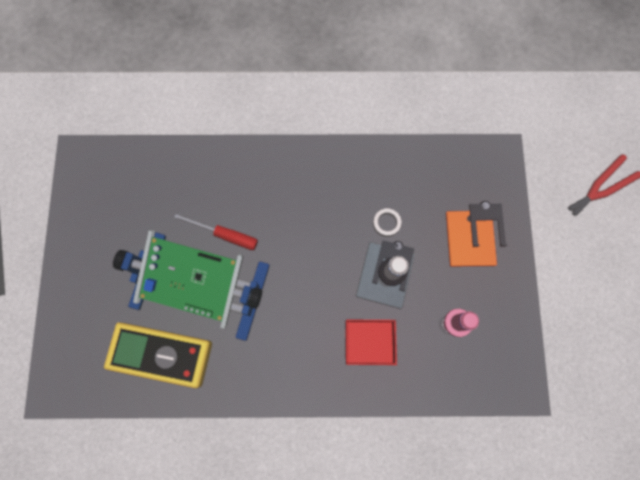

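```bash
python3 - <<'E'
from h import *
a=cv2.imread('pics/s1.png');b=cv2.imread('pics/t1.png')
def c(im,x0,y0,w,h,s): return cv2.resize(im[y0:y0+h,x0:x0+w],None,fx=s,fy=s,interpolation=cv2.INTER_CUBIC)
cv2.imwrite('pics/c1.png',np.vstack([np.hstack([c(a,320,100,150,150,2.6667)[:300],c(b,110,215,150,150,2.6667)[:300]]),np.hstack([c(a,190,240,150,112,2.6667)[:300],c(b,320,195,150,112,2.6667)[:300]])]))
E
```

```text
(no output)
```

View pics/c1.png

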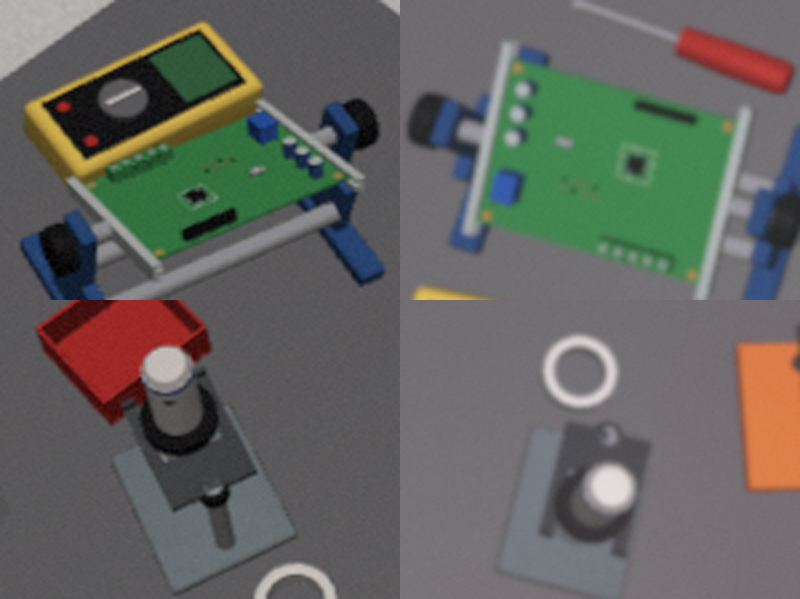

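```bash
python3 - <<'E'
from h import *
k=2.66667
S=lambda u,v:('scene',320+u/k,100+v/k); T=lambda u,v:('top',110+(u-400)/k,215+v/k)
S2=lambda u,v:('scene',190+u/k,240+(v-300)/k); T2=lambda u,v:('top',320+(u-400)/k,195+(v-300)/k)
P={}
for n,s,t in [('chip',S(197,196),T(636,165)),('A caps',S(338,176),T(517,67)),('B conn',S(160,254),T(727,127)),('C term',S(92,184),T(692,275)),('cap',S2(167,362),T2(610,486)),('post',S2(216,494),T2(610,434))]:
    P[n],r=tri([s,t]);print(n,P[n].round(4),np.round(r,4))
A,B,C=P['A caps'],P['B conn'],P['C term']
ex=B-C;ey=A-B;print('len',np.linalg.norm(ex),np.linalg.norm(ey),ex@ey/np.linalg.norm(ex)/np.linalg.norm(ey))
n=np.cross(ex,ey);n/=np.linalg.norm(n);print('n',n,np.arccos(n[2]),'chip off plane',(P['chip']-A)@n,'axis yaw',np.degrees(np.arctan2(ey[1],ey[0])))
for z in(.172,.176): print('cap@z',z,atz(*S2(167,362),z),atz(*T2(610,486),z))
for q in [S2(115,462),S2(177,590),S2(295,535),T2(533,428),T2(498,568),T2(622,597)]: print(q[0],atz(*q,.01).round(4))
E
```

```text
chip [0.5456 0.1491 0.1023] [0.0028 0.0028]
A caps [0.6067 0.2243 0.1157] [0.0022 0.0022]
B conn [0.5678 0.0896 0.1133] [0.0024 0.0024]
C term [0.4773 0.1145 0.0825] [0.0029 0.0029]
cap [ 0.552  -0.1801  0.1766] [0.0023 0.0023]
post [ 0.6012 -0.1956  0.0936] [0.0032 0.0032]
len 0.09880158928698679 0.14023397006637 0.017498063816277405
n [-0.30357703  0.07054492  0.95019177] 0.3169456989135505 chip off plane 0.0005004193399598543 axis yaw 73.8696323636738
cap@z 0.172 [ 0.55091179 -0.17707752  0.172     ] [ 0.55158171 -0.1829067   0.172     ]
cap@z 0.176 [ 0.55295151 -0.17809719  0.176     ] [ 0.55089976 -0.18219905  0.176     ]
scene [ 0.5044 -0.2102  0.01  ]
scene [ 0.6038 -0.2368  0.01  ]
scene [ 0.6273 -0.1558  0.01  ]
top [ 0.6219 -0.1577  0.01  ]
top [ 0.521  -0.1301  0.01  ]
top [ 0.5003 -0.2166  0.01  ]
```

Choice: the scope is the white one in the black fork on a grey base (scene 254,268; top 399,266). Look-alikes are the pink scope (scene 172,297) and the orange stand (scene 215,408). The cap triangulates to z = 0.177 m against 0.176 expected. The board tilt measures about 0.317 rad and the tilt-axis heading about 74°.

Call:
servo_tool --plan '[[[1,24,-14.5,-10,33],[1,24,-14.5,-10,33],[1,24,-14.5,-10,33],[1,24,-14.5,-10,33],[1,24,-14.5,-10,33]]]'

```text
time_s: 0.72
ee_pos: [0.3695, -0.3885, 0.3233]
eef_rot: [-0.0, 0.99, -0.141, 0.0]
ft_force: [0.7, -0.9, 0.3]
finger_gap: 0.0874
```

Call:
servo_tool --plan '[[[1,11.6,-25.1,0,0],[1,11.6,-25.1,0,0],[1,11.6,-25.1,0,0],[1,11.6,-25.1,0,0],[1,11.6,-25.1,0,0]]]'

```text
time_s: 1.35
ee_pos: [0.5513, -0.1789, 0.3222]
eef_rot: [-0.0, 0.99, -0.14, -0.0]
ft_force: [0.5, 0.5, 0.0]
finger_gap: 0.0874
```

```bash
cat >> h.py <<'E'
from scipy.spatial.transform import Rotation as Rn
def tool():
    s=arm.state(); q=s['eef_rot']; return np.array(s['ee_pos']),Rn.from_quat([*q[1:],q[0]]).as_matrix(),s
def wproj(p,pose):
    i=eyes.camera_info('wrist'); f=240/np.tan(np.radians(i['fovy'])/2); M=np.array(i['tool_from_camera'])
    c=M[:3,:3].T@(pose[1].T@(np.array(p)-pose[0])-M[:3,3]); return np.array([i['cx']+f*c[0]/c[2],i['cy']+f*c[1]/c[2]])
def wray(u,v,pose):
    i=eyes.camera_info('wrist'); f=240/np.tan(np.radians(i['fovy'])/2); M=np.array(i['tool_from_camera'])
    d=pose[1]@M[:3,:3]@np.array([(u-i['cx'])/f,(v-i['cy'])/f,1]); return pose[0]+pose[1]@M[:3,3], d/np.linalg.norm(d)
E
python3 - <<'E'
from h import *
p=tool();print(p[0],p[2]['eef_rot'])
im=snap('wrist','w1.png')
for q in [(.5515,-.180,.176),(.5515,-.180,.112)]: print(wproj(q,p))
E
```

```text
[ 0.55133461 -0.17894094  0.32223409] [-2.48806903e-04  9.90195507e-01 -1.39687997e-01 -2.43112573e-04]
[322.76429663 230.17302531]
[322.64914254 216.52395052]
```

View pics/w1.png

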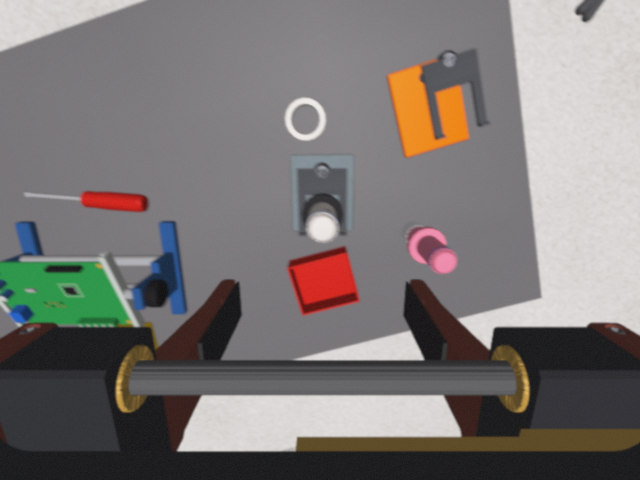

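The wrist picture shows the cap at (322,228) against (323,230) predicted, with the jaws square to the stand. I'm descending to the grip height.

Call:
servo_tool --plan '[[[1,0,0,6,0],[1,0,0.1,12,0],[1,0,0.1,17,0],[1,0,0.1,19.6,0],[1,0,0.1,19.6,0]]]'

```text
time_s: 2.02
ee_pos: [0.5476, -0.1824, 0.1245]
eef_rot: [-0.0, 0.99, -0.141, -0.003]
ft_force: [0.7, 0.4, -0.3]
finger_gap: 0.0877
```

Call:
servo_tool --plan '[[[-1,0,0,0,0],[-1,0,0,0,0],[-1,0,0,0,0],[-1,0,0,0,0],[-1,0,0,0,0]]]'

```text
time_s: 2.65
ee_pos: [0.5497, -0.1827, 0.127]
eef_rot: [0.0, 0.99, -0.141, 0.0]
ft_force: [0.4, -0.1, 0.5]
finger_gap: 0.0415
```

Call:
servo_tool --plan '[[[-1,0,0,0,0],[-1,0,0,0,0],[-1,0,0,0,0]]]'

```text
time_s: 3.02
ee_pos: [0.5497, -0.1825, 0.1267]
eef_rot: [-0.0, 0.99, -0.141, 0.0]
ft_force: [0.6, 1.2, 0.4]
finger_gap: 0.0296
```

Call:
servo_tool --plan '[[[-1,0,0,-2,0],[-1,0,0,-4,0],[-1,0,0,-6,0],[-1,0,0,-8,0],[-1,0,0,-9,0]]]'

```text
time_s: 3.65
ee_pos: [0.5497, -0.1828, 0.2174]
eef_rot: [0.0, 0.99, -0.141, 0.0]
ft_force: [-0.2, 0.4, -1.5]
finger_gap: 0.0301
```

Call:
servo_tool --plan '[[[-1,0,0,-5,0],[-1,0,0,-6,0],[-1,0,0,-6,0]]]'

```text
time_s: 4.03
ee_pos: [0.5495, -0.1826, 0.2765]
eef_rot: [0.0, 0.99, -0.141, 0.0]
ft_force: [-0.3, -0.7, -2.0]
finger_gap: 0.0296
```

The scope is held (gap 30 mm) with its foot about 0.19 m above the table, so it is out of the fork. The rows only turn about tool z, so next I'll test whether a target just past the reach limit tips the tool outward, which is the direction needed.

Call:
servo_tool --plan '[[[-1,6,0,0,0],[-1,12,0,0,0],[-1,18,0,0,0],[-1,24,0,0,0],[-1,30,0,0,0]]]'

```text
time_s: 4.65
ee_pos: [0.8384, -0.2667, 0.2729]
eef_rot: [-0.0, 0.99, -0.141, -0.002]
ft_force: [1.1, 0.5, -0.5]
finger_gap: 0.0295
```

Call:
servo_tool --plan '[[[-1,5,0,0,0],[-1,9,0,0,0],[-1,12,0,0,0],[-1,15,0,0,0],[-1,18,0,0,0]]]'

```text
time_s: 5.28
ee_pos: [0.9741, -0.3054, 0.2562]
eef_rot: [0.002, 0.99, -0.141, 0.01]
ft_force: [-0.8, -0.6, -1.7]
finger_gap: 0.0295
```

Call:
servo_tool --plan '[[[-1,1,0,0,0],[-1,2,0,0,0]]]'

```text
time_s: 5.52
ee_pos: [0.9805, -0.307, 0.2662]
eef_rot: [0.004, 0.99, -0.141, 0.023]
ft_force: [-0.0, -0.3, -1.4]
finger_gap: 0.0295
```

The tilt is appearing: tool z now leans outward by about 0.045 rad, the right way. I'll push further out.

Call:
servo_tool --plan '[[[-1,4,0,0,0],[-1,8,0,0,0],[-1,12,0,0,0],[-1,12,0,0,0]]]'

```text
time_s: 6.02
ee_pos: [0.9997, -0.3107, 0.2451]
eef_rot: [0.007, 0.989, -0.141, 0.046]
ft_force: [-0.2, 0.1, -1.6]
finger_gap: 0.0295
```

```bash
python3 - <<'E'
from h import *
p=tool();print(p[0],p[1][:,2],p[2]['joint_pos'])
E
```

```text
[ 0.99968766 -0.31067764  0.2451419 ] [ 0.08847864 -0.02756506 -0.99569659] [-3.12980585e-01  1.22379854e+00  8.74206788e-02  1.03055014e-03
  1.73757264e+00  1.54118075e+00]
```

Call:
servo_tool --plan '[[[-1,-4,0,0,0],[-1,-8,0,0,0],[-1,-12,0,0,0],[-1,-16,0,0,0],[-1,-20,0,0,0]]]'

```text
time_s: 6.65
ee_pos: [0.8072, -0.2547, 0.2281]
eef_rot: [0.008, 0.989, -0.141, 0.047]
ft_force: [0.5, 0.5, -0.4]
finger_gap: 0.0295
```

```bash
python3 - <<'E'
from h import *
p=tool();print(p[0],p[1][:,2],p[2]['joint_pos'])
E
```

```text
[ 0.80717375 -0.25472894  0.22807155] [ 0.09028096 -0.02817775 -0.99551764] [-0.32036646  0.71491659  1.11976697  0.00180129  1.21220696  1.53307597]
```

The tilt persists after backing off: 0.095 rad, so the clipped pose becomes the commanded one. I'll repeat this to build it up.

Call:
servo_tool --plan '[[[-1,6,0,1,0],[-1,12,0,3,0],[-1,18,0,5,0],[-1,24,0,5,0],[-1,30,0,5,0]]]'

```text
time_s: 7.28
ee_pos: [1.022, -0.3164, 0.1879]
eef_rot: [0.01, 0.988, -0.141, 0.063]
ft_force: [-10.2, 2.6, 8.8]
finger_gap: 0.0299
```

```bash
python3 - <<'E'
from h import *
p=tool();print(p[0],p[1][:,2],np.arccos(-p[1][2,2]),p[2]['joint_pos'])
E
```

```text
[ 1.02202265 -0.31638946  0.18793606] [ 0.12188682 -0.03788945 -0.99182054] 0.12798930167217779 [-3.11719748e-01  1.28166280e+00  8.56364507e-02  1.32250092e-03
  1.64631079e+00  1.54249549e+00]
```

Call:
servo_tool --plan '[[[-1,8,0,0,0],[-1,16,0,0,0],[-1,24,0,0,0],[-1,32,0,0,0],[-1,40,0,0,0]]]'

```text
time_s: 7.9
ee_pos: [1.04, -0.3187, 0.1886]
eef_rot: [0.015, 0.986, -0.141, 0.091]
ft_force: [0.5, 0.8, -1.9]
finger_gap: 0.0295
```

```bash
python3 - <<'E'
from h import *
p=tool();print(p[0],p[1][:,2],np.arccos(-p[1][2,2]),p[2]['joint_pos'])
E
```

```text
[ 1.04001959 -0.31866155  0.18864604] [ 0.176194   -0.05460614 -0.98283968] 0.18552423825821907 [-3.08685992e-01  1.28300864e+00  8.70309323e-02  1.50404043e-03
  1.58603485e+00  1.54543279e+00]
```

Call:
servo_tool --plan '[[[-1,8,0,0,0],[-1,16,0,0,0],[-1,24,0,0,0],[-1,32,0,0,0],[-1,40,0,0,0]]]'

```text
time_s: 8.52
ee_pos: [1.0552, -0.3205, 0.193]
eef_rot: [0.018, 0.983, -0.14, 0.116]
ft_force: [-0.0, 0.2, -1.2]
finger_gap: 0.0297
```

Call:
servo_tool --plan '[[[-1,8,0,0,0],[-1,16,0,0,0],[-1,24,0,0,0],[-1,32,0,0,0],[-1,40,0,0,0]]]'

```text
time_s: 9.15
ee_pos: [1.0686, -0.3223, 0.2075]
eef_rot: [0.022, 0.98, -0.14, 0.141]
ft_force: [0.2, 0.6, -0.7]
finger_gap: 0.0295
```

```bash
python3 - <<'E'
from h import *
p=tool();print(p[0],p[1][:,2],np.arccos(-p[1][2,2]),p[2]['joint_pos'])
E
```

```text
[ 1.06855149 -0.32230923  0.20753143] [ 0.27035602 -0.08306328 -0.95917053] 0.286741601899516 [-0.30408674  1.27173516  0.08713263  0.00170288  1.49598826  1.54992711]
```

Call:
servo_tool --plan '[[[-1,5,0,0,0],[-1,10,0,0,0],[-1,15,0,0,0],[-1,20,0,0,0]]]'

```text
time_s: 9.65
ee_pos: [1.0811, -0.3247, 0.224]
eef_rot: [0.026, 0.976, -0.139, 0.166]
ft_force: [0.7, -0.3, -0.6]
finger_gap: 0.0292
```

Call:
servo_tool --plan '[[[-1,-6,0,0,0],[-1,-12,0,-2,0],[-1,-18,0,-4,0],[-1,-24,0,-6,0],[-1,-30,0,-8,0]]]'

```text
time_s: 10.28
ee_pos: [0.8356, -0.2533, 0.2021]
eef_rot: [0.026, 0.976, -0.139, 0.166]
ft_force: [-0.1, -0.1, -1.4]
finger_gap: 0.03
```

```bash
python3 - <<'E'
from h import *
p=tool();print(p[0],p[1],np.arccos(-p[1][2,2]),p[2]['joint_pos'])
t=np.array([.513,.157,.204])
print((p[1].T@(t-(p[0]-.019*p[1][:,2])))*100)
E
```

```text
[ 0.83559318 -0.25332695  0.20206742] [[ 0.90595677 -0.2800737   0.31749181]
 [-0.26270608 -0.95996722 -0.09720318]
 [ 0.33200578  0.00465485 -0.94326586]] 0.3384637723163214 [-0.309446    0.6757156   1.28887085  0.00551285  0.83857386  1.54144406]
[-39.94092327 -30.35415585 -12.51287078]
```

Call:
servo_tool --plan '[[[-1,-3,-1,-5,0],[-1,-7,-3,-9,0],[-1,-11.5,-6,-12,0],[-1,-16,-9,-14,0],[-1,-20.5,-11.5,-16,0]]]'

```text
time_s: 10.9
ee_pos: [0.6324, -0.0729, 0.285]
eef_rot: [0.026, 0.976, -0.139, 0.167]
ft_force: [-0.0, 0.7, -1.5]
finger_gap: 0.0297
```

Call:
servo_tool --plan '[[[-1,-5,-2,-1,0],[-1,-10,-4.5,-2,0],[-1,-15,-7,-3,0],[-1,-20,-9,-3.6,0],[-1,-20,-9,-3.6,0]]]'

```text
time_s: 11.52
ee_pos: [0.4632, 0.0697, 0.2508]
eef_rot: [0.026, 0.976, -0.137, 0.165]
ft_force: [0.3, 1.3, -0.5]
finger_gap: 0.0296
```

```bash
python3 - <<'E'
from h import *
import pickle
p=tool();print(p[0],p[1][:,2])
pickle.dump((p[0],p[1]),open('pose2.pkl','wb'))
im=snap('wrist','w2.png')
print(wproj((.5456,.1491,.1023),p))
E
```

```text
[0.4632274  0.06972827 0.25079647] [ 0.31582888 -0.09594403 -0.94395278]
[221.14106425 222.77168212]
```

View pics/w2.png

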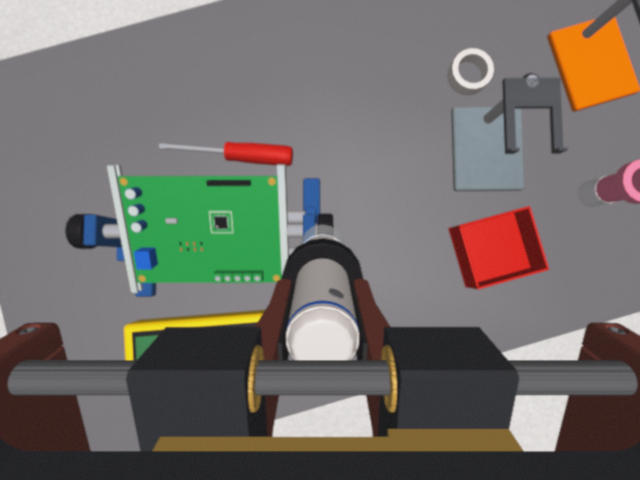

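```bash
python3 - <<'E'
import cv2
im=cv2.imread('pics/w2.png')[160:300,105:305]
cv2.imwrite('pics/c2.png',cv2.resize(im,None,fx=4,fy=4,interpolation=cv2.INTER_CUBIC))
E
```

```text
(no output)
```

View pics/c2.png

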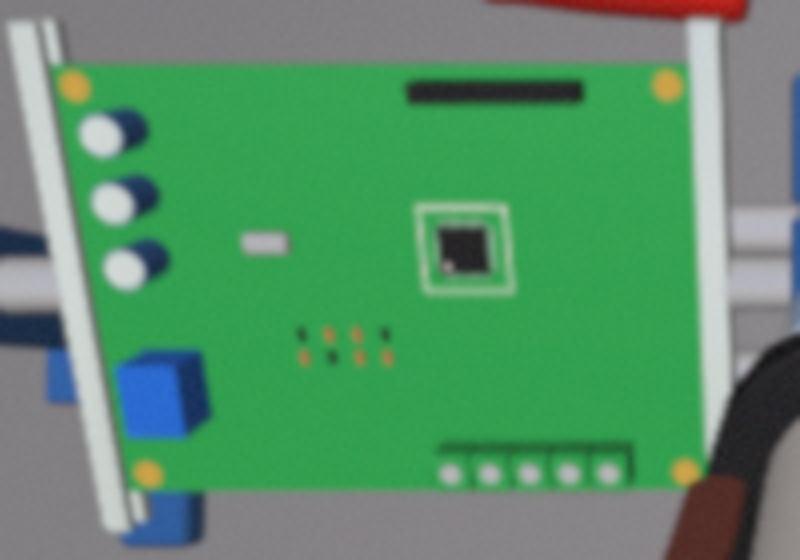

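```bash
cat > fit.py <<'E'
from h import *
import pickle
from scipy.optimize import least_squares
pose=pickle.load(open('pose2.pkl','rb'))
k=2.66667
S=lambda u,v:(320+u/k,100+v/k); T=lambda u,v:(110+(u-400)/k,215+v/k); W=lambda u,v:(105+u/4,160+v/4)
# A(+x,+y) B(+x,-y) C(-x,-y) D(-x,+y)
sg={'A':(1,1),'B':(1,-1),'C':(-1,-1),'D':(-1,1)}
obs={'scene':{'A':S(338,176),'B':S(160,254),'C':S(92,184),'chip':S(197,196)},
'top':{'A':T(517,67),'B':T(727,127),'D':T(486,216),'C':T(692,275),'chip':T(636,165)},
'wrist':{'A':W(75,86),'B':W(667,86),'D':W(148,474),'C':W(685,472),'chip':W(465.5,248)}}
def frame(x):
    y,t=x[3],x[4]; ey=np.array([-np.sin(y),np.cos(y),0]); h=np.array([np.cos(y),np.sin(y),0])
    ex=np.cos(t)*h+np.sin(t)*np.array([0,0,1]); return ex,ey,np.cross(ex,ey)
def res(x,full=False):
    ex,ey,n=frame(x); r=[]; off=x[9:18].reshape(3,3); rot=x[18:27].reshape(3,3)
    for i,c in enumerate(('scene','top','wrist')):
        for m,uv in obs[c].items():
            p=x[:3]+(x[7]*ex+x[8]*ey if m=='chip' else sg[m][0]*x[5]*ex+sg[m][1]*x[6]*ey)
            C=pose[0] if c=='wrist' else ray(c,320,240)[0]
            p=C+Rn.from_rotvec(rot[i]).apply(p-C)+off[i]
            r+=list((wproj(p,pose) if c=='wrist' else proj(c,p))-uv)
    if full: return np.array(r).reshape(-1,2)
    return np.concatenate([np.array(r)/.4, x[9:15]/.002,x[15:18]/.001,x[18:27]/.003,[(x[5]-.0495)/.003,(x[6]-.07)/.003]])
x0=np.concatenate([[.54,.157,.099,np.radians(-16),.317,.0495,.07,0,-.005],np.zeros(18)])
s=least_squares(res,x0); x=s.x
cov=np.linalg.inv(s.jac.T@s.jac)
ex,ey,n=frame(x); chip=x[:3]+x[7]*ex+x[8]*ey
if __name__=='__main__':
    print('c',x[:3],'yaw',np.degrees(x[3]),'tilt',x[4],'sd',np.sqrt(np.diag(cov))[:5],'ab',x[5:9])
    print('n',n,'chip',chip,'rms px',res(x,True).round(2).tolist()); print('off',x[9:18].round(4),x[18:27].round(4))
    z=tool()[1][:,2]; print('angle tool/board',np.arccos(-z@n), 'in x',z@ex,'in y',z@ey)
E
python3 fit.py
```

```text
Traceback (most recent call last):
  File "fit.py", line 26, in <module>
    s=least_squares(res,x0); x=s.x
  File "fit.py", line 20, in res
    C=pose[0] if c=='wrist' else ray(c,320,240)[0]
                                 ~~~^^^^^^^^^^^
  File "h.py", line 9, in ray
    i=eyes.camera_info(cam); f=240/np.tan(np.radians(i['fovy'])/2)
ValueError: time passes only in moves, steps and waits
```

```bash
cat >> h.py <<'E'
class _E:
    c={}
    camera=staticmethod(eyes.camera)
    def camera_info(s,n):
        if n not in s.c: s.c[n]=_raw.camera_info(n)
        return s.c[n]
_raw=eyes; eyes=_E()
E
python3 fit.py
```

```text
c [0.54195703 0.16915284 0.09844381] yaw -15.910487647112866 tilt 0.35730877008297646 sd [0.00108337 0.00126605 0.0025022  0.00300606 0.00848353] ab [ 0.05028334  0.07037271  0.01018077 -0.01854581]
n [-0.33635556  0.09587997  0.93684148] chip [0.54604535 0.14870286 0.10200458] rms px [[0.14, -0.08], [-0.08, -0.65], [-0.1, 0.46], [-0.02, 0.3], [0.13, 0.3], [0.22, -0.21], [-0.24, 0.01], [-0.09, 0.02], [-0.06, -0.18], [0.32, 0.01], [-0.07, -0.23], [-0.25, 0.01], [-0.01, 0.05], [-0.01, 0.16]]
off [ 0.0006  0.0004  0.     -0.0007 -0.0005 -0.0004  0.      0.      0.0001] [ 0.0015  0.0001 -0.0015 -0.0015  0.001  -0.0002 -0.0001 -0.001   0.0007]
angle tool/board 0.019356189263708242 in x -0.018703131406271695 in y -0.004980778071352875
```

```bash
cat > tgt.py <<'E'
from fit import *
import sys
p=tool(); R=p[1]; h=float(sys.argv[1])
t=chip+h*n-.089*R[:,2]
print('tcp',p[0],'target',t,'delta tool cm',(R.T@(t-p[0])*100).round(2),'F',p[2]['ft_force'])
E
python3 tgt.py .015
```

```text
tcp [0.4654607  0.06926612 0.25177024] target [0.51269121 0.15867158 0.20000267] delta tool cm [ 0.24 -9.92  5.53] F [ 0.51923295 -0.29979688 -0.98898932]
```

Call:
servo_tool --plan '[[[-1,0.1,-4,0,0],[-1,0.2,-7.5,0,0],[-1,0.2,-9.9,2,0],[-1,0.2,-9.9,4,0],[-1,0.2,-9.9,5.5,0]]]'

```text
time_s: 12.2
ee_pos: [0.5147, 0.1572, 0.1992]
eef_rot: [0.026, 0.976, -0.139, 0.166]
ft_force: [0.3, -0.2, -0.9]
finger_gap: 0.0296
```

Call:
servo_tool --plan '[[[-1,0,0,0,0],[-1,0,0,0,0],[-1,0,0,0,0],[-1,0,0,0,0]]]'

```text
time_s: 12.7
ee_pos: [0.5133, 0.1575, 0.2002]
eef_rot: [0.026, 0.976, -0.139, 0.166]
ft_force: [-0.3, -0.2, -1.6]
finger_gap: 0.0295
```

```bash
python3 tgt.py .015; python3 - <<'E'
from h import *
snap('scene','s2.png',(320,60,470,260),4)
a=snap('scene','s3.png',(350,95,430,215),5);b=snap('wrist','w3.png',(250,130,400,280),4)
cv2.imwrite('pics/m3.png',np.hstack([a,np.zeros((600,0,3),np.uint8),cv2.resize(b,(400,400))[:,:] if 0 else cv2.copyMakeBorder(cv2.resize(b,(400,400)),0,200,0,0,cv2.BORDER_CONSTANT)]))
E
```

```text
tcp [0.51328458 0.15753492 0.20017002] target [0.51272116 0.15872971 0.20000676] delta tool cm [-0.09 -0.1  -0.01] F [-0.28114378 -0.21416734 -1.63119891]
```

View pics/m3.png

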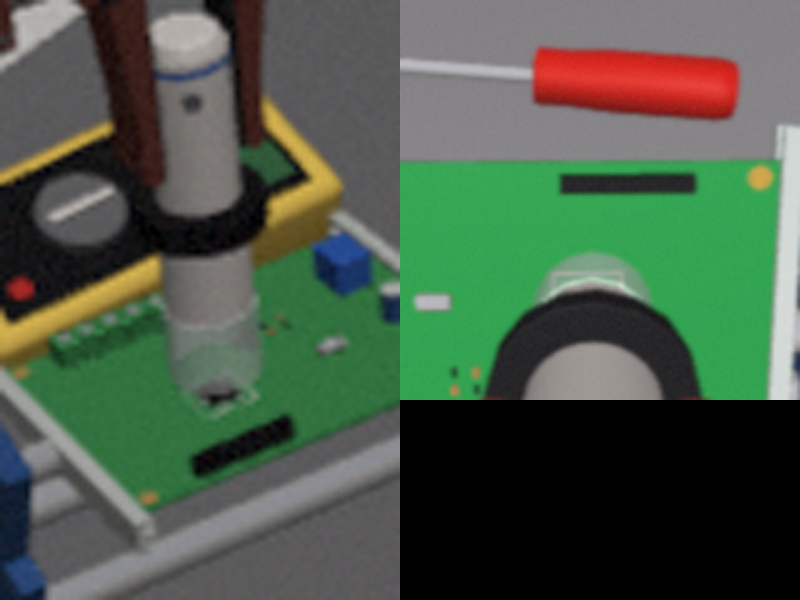

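```bash
cat > chk.py <<'E'
from fit import *
p=tool(); R=p[1]
def ring(c,r,R): 
    a=np.linspace(0,2*np.pi,73); return [c+r*(np.cos(t)*R[:,0]+np.sin(t)*R[:,1]) for t in a]
foot=p[0]+.089*R[:,2]
s=np.array([proj('scene',q) for q in ring(foot,.0175,R)]); s=(s-[350,95])*5
w=np.array([wproj(q,p) for q in ring(foot,.0175,R)]); w=(w-[250,130])*2.6667+[400,0]
for n_,a in(('scene',s),('wrist',w)): print(n_,'L',a[a[:,0].argmin()].round(),'R',a[a[:,0].argmax()].round(),'T',a[a[:,1].argmin()].round(),'B',a[a[:,1].argmax()].round())
Q=[chip+sx*.011*ex+sy*.011*ey for sx,sy in((1,1),(1,-1),(-1,-1),(-1,1))]
print('sq wrist',[((wproj(q,p)-[250,130])*2.6667+[400,0]).round().tolist() for q in Q]); print('sq scene',[((proj('scene',q)-[350,95])*5).round().tolist() for q in Q])
cap=p[0]-.049*R[:,2]; print('cap scene',(proj('scene',cap)-[350,95])*5)
E
python3 chk.py
```

```text
scene L [159. 370.] R [255. 362.] T [215. 338.] B [198. 394.]
wrist L [532. 316.] R [650. 316.] T [591. 259.] B [591. 371.]
sq wrist [[552.0, 270.0], [623.0, 269.0], [622.0, 336.0], [553.0, 337.0]]
sq scene [[253.0, 399.0], [201.0, 421.0], [172.0, 394.0], [223.0, 373.0]]
cap scene [173.31512264  27.60751796]
```

The fit and the wrist view agree on the chip: predicted square 552–623, seen 553–622. The scope's cap sits about 5 mm towards tool +x and its foot about 2 mm, so the scope leans about 0.025 rad in the grip. That leaves it about 0.04 rad short of the board's slope (0.357), so I'll go back out for that much more tilt.

Call:
servo_tool --plan '[[[-1,0,0,-6,0],[-1,3,1.5,-9,0],[-1,8,5,-9,0],[-1,13,8.5,-8,0],[-1,18,12,-7,0]]]'

```text
time_s: 13.48
ee_pos: [0.6214, 0.0003, 0.3266]
eef_rot: [0.026, 0.976, -0.139, 0.167]
ft_force: [0.8, -0.4, -1.5]
finger_gap: 0.0296
```

Call:
servo_tool --plan '[[[-1,5,3,2,0],[-1,10,6,4.5,0],[-1,15,9,7,0],[-1,20,12,9,0],[-1,25,15,11,0]]]'

```text
time_s: 14.1
ee_pos: [0.8408, -0.2199, 0.3048]
eef_rot: [0.026, 0.976, -0.139, 0.166]
ft_force: [-0.9, 0.5, -0.9]
finger_gap: 0.0294
```

```bash
python3 - <<'E'
from h import *
p=tool();print(p[0],p[1][:,2],np.arccos(-p[1][2,2]),p[2]['joint_pos'])
E
```

```text
[ 0.84078154 -0.21994416  0.3048146 ] [ 0.31614165 -0.09673885 -0.94376695] 0.3369514163218859 [-0.26589691  0.58637139  1.21087296 -0.01214058  1.0075806   1.59253584]
```

Call:
servo_tool --plan '[[[-1,4,0,4,0],[-1,8,0,8,0],[-1,12,0,11,0],[-1,15,0,13,0],[-1,16.5,0,14,0]]]'

```text
time_s: 14.72
ee_pos: [1.0341, -0.2755, 0.2244]
eef_rot: [0.026, 0.976, -0.139, 0.165]
ft_force: [-0.1, -0.0, -1.5]
finger_gap: 0.0296
```

```bash
python3 - <<'E'
from h import *
p=tool();print(p[0],p[1][:,2],np.arccos(-p[1][2,2]),p[2]['joint_pos'])
E
```

```text
[ 1.03413533 -0.27553705  0.22441365] [ 0.31397338 -0.09630323 -0.94453502] 0.3346204618553226 [-0.26877176  1.03594361  0.54524902 -0.0100636   1.22592469  1.586676  ]
```

Call:
servo_tool --plan '[[[-1,3,0,1,0],[-1,5,0,1.5,0],[-1,6.5,0,2,0],[-1,8,0,2.5,0],[-1,11,0,2.5,0]]]'

```text
time_s: 15.35
ee_pos: [1.0997, -0.2956, 0.2317]
eef_rot: [0.028, 0.973, -0.138, 0.184]
ft_force: [0.5, 0.6, -1.4]
finger_gap: 0.0297
```

```bash
python3 - <<'E'
from h import *
p=tool();print(p[0],p[1][:,2],np.arccos(-p[1][2,2]),p[2]['joint_pos'])
E
```

```text
[ 1.09967796 -0.29560431  0.23173261] [ 0.35014014 -0.10570264 -0.93071415] 0.37443572337409703 [-0.27082933  1.25667291  0.08729325 -0.00826638  1.42328081  1.58230523]
```

Call:
servo_tool --plan '[[[-1,-5,0,-3,0],[-1,-10,0,-6,0],[-1,-15,-1,-9,0],[-1,-20,-3,-12,0],[-1,-25,-6,-14,0]]]'

```text
time_s: 15.98
ee_pos: [0.8689, -0.1804, 0.2746]
eef_rot: [0.028, 0.972, -0.139, 0.187]
ft_force: [1.7, 0.1, -1.1]
finger_gap: 0.0298
```

```bash
python3 tgt.py .06; python3 - <<'E'
from h import *
p=tool();print(p[1][:,2],np.arccos(-p[1][2,2]))
E
```

```text
tcp [ 0.86893288 -0.18042494  0.27464178] target [0.4941593  0.1640066  0.24083861] delta tool cm [-43.59 -22.54 -13.92] F [ 1.70385719  0.08016883 -1.08941375]
[ 0.35642859 -0.1073871  -0.92813074] 0.38143679806437364
```

Call:
servo_tool --plan '[[[-1,-4.5,-2,-3,0],[-1,-9,-4.5,-5,0],[-1,-13.5,-7,-7,0],[-1,-18,-9.5,-8.5,0],[-1,-22.5,-12,-10,0]]]'

```text
time_s: 16.6
ee_pos: [0.6672, 0.005, 0.2834]
eef_rot: [0.027, 0.972, -0.139, 0.187]
ft_force: [0.8, 0.1, -1.4]
finger_gap: 0.0299
```

Call:
servo_tool --plan '[[[-1,-5,-2.5,-1,0],[-1,-10,-5,-2,0],[-1,-15,-7.5,-3,0],[-1,-21,-10.5,-3.9,0],[-1,-21,-10.5,-3.9,0]]]'

```text
time_s: 17.23
ee_pos: [0.4942, 0.1646, 0.2416]
eef_rot: [0.025, 0.973, -0.134, 0.184]
ft_force: [-0.0, 0.4, -1.8]
finger_gap: 0.0298
```

```bash
python3 tgt.py .015
```

```text
tcp [0.49419707 0.16459493 0.24156713] target [0.5097681  0.15893025 0.19894364] delta tool cm [-0.02  0.12  4.57] F [-0.02832029  0.35364607 -1.81888917]
```

Call:
servo_tool --plan '[[[-1,-0.2,0,2,0],[-1,-0.2,0,3.8,0],[-1,-0.2,0,4.5,0],[-1,-0.2,0,4.5,0],[-1,-0.2,0,4.5,0]]]'

```text
time_s: 17.85
ee_pos: [0.5121, 0.1547, 0.2004]
eef_rot: [0.024, 0.974, -0.136, 0.18]
ft_force: [1.0, 0.6, -0.9]
finger_gap: 0.0298
```

```bash
python3 tgt.py .015;python3 chk.py; python3 - <<'E'
from h import *
a=snap('scene','s4.png',(350,95,430,215),5);b=snap('wrist','w4.png')
b=np.vstack([cv2.resize(b[130:280,250:400],(400,400),interpolation=cv2.INTER_CUBIC),cv2.resize(b[280:400,242:402],(400,300),interpolation=cv2.INTER_CUBIC)[:200]])
cv2.imwrite('pics/m4.png',np.hstack([a,b]))
E
```

```text
tcp [0.51208874 0.15465949 0.20036141] target [0.51039467 0.15863587 0.1992055 ] delta tool cm [-0.3  -0.34  0.01] F [ 1.04768276  0.61795027 -0.93794999]
scene L [157. 374.] R [252. 365.] T [213. 343.] B [196. 397.]
wrist L [532. 316.] R [650. 316.] T [591. 259.] B [591. 371.]
sq wrist [[545.0, 277.0], [616.0, 278.0], [615.0, 344.0], [546.0, 344.0]]
sq scene [[253.0, 399.0], [201.0, 421.0], [172.0, 394.0], [223.0, 373.0]]
cap scene [162.10183881  28.12622037]
```

View pics/m4.png

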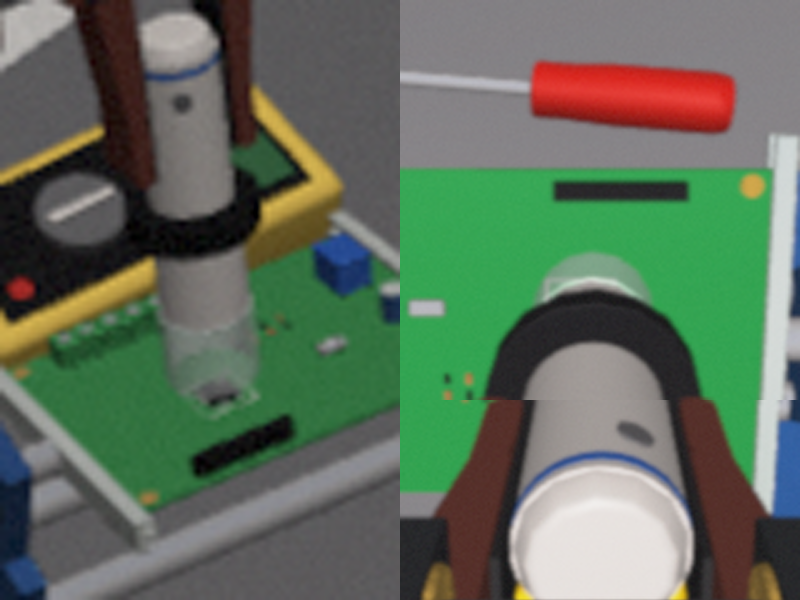

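Call:
servo_tool --plan '[[[-1,0,0,0,0],[-1,0,0,0,0],[-1,0,0,0,0],[-1,0,0,0,0]]]'

```text
time_s: 18.45
ee_pos: [0.5114, 0.1546, 0.1993]
eef_rot: [0.024, 0.974, -0.135, 0.179]
ft_force: [-0.1, -1.0, -2.6]
finger_gap: 0.0295
```

```bash
python3 tgt.py .015; sed -i 's/^print(.tcp.*/&\nprint("angle",np.arccos(-R[:,2]@n),"x",R[:,2]@ex,"y",R[:,2]@ey)/' tgt.py; python3 tgt.py .015
```

```text
tcp [0.51141647 0.15459036 0.19929784] target [0.51054579 0.1586923  0.19925462] delta tool cm [-0.18 -0.37 -0.07] F [-0.06073973 -0.96731644 -2.60889913]
tcp [0.51141647 0.15459036 0.19929784] target [0.51054579 0.1586923  0.19925462] delta tool cm [-0.18 -0.37 -0.07] F [-0.06073973 -0.96731644 -2.60889913]
angle 0.006319075666564732 x 0.006151985744501315 y 0.0014433492975240235
```

Call:
servo_tool --plan '[[[-1,-0.4,-0.5,0,0],[-1,-0.4,-0.5,0.4,0],[-1,-0.4,-0.5,0.8,0],[-1,-0.4,-0.5,0.8,0],[-1,-0.4,-0.5,0.8,0]]]'

```text
time_s: 19.08
ee_pos: [0.5132, 0.1575, 0.1918]
eef_rot: [0.023, 0.975, -0.134, 0.177]
ft_force: [-0.6, 0.8, -1.0]
finger_gap: 0.0295
```

Call:
servo_tool --plan '[[[-1,0,0,0,0],[-1,0,0,0,0],[-1,0,0,0,0]]]'

```text
time_s: 19.45
ee_pos: [0.5132, 0.1576, 0.192]
eef_rot: [0.023, 0.975, -0.134, 0.177]
ft_force: [0.4, -0.2, -1.0]
finger_gap: 0.0296
```

```bash
python3 tgt.py .005;python3 chk.py; python3 - <<'E'
from h import *
a=snap('scene','s5.png',(365,135,425,195),6.6667);b=snap('wrist','w5.png')
b=cv2.resize(b[190:250,290:350],(400,400),interpolation=cv2.INTER_CUBIC)
cv2.imwrite('pics/m5.png',np.hstack([a,b]))
E
```

```text
tcp [0.51318754 0.15757318 0.19196694] target [0.51420196 0.15732799 0.19003238] delta tool cm [ 0.03 -0.    0.22] F [ 0.40158996 -0.16114623 -0.95217735]
angle 0.005146946272980626 x 0.0014052828857883438 y 0.004951363652917883
scene L [162. 385.] R [257. 376.] T [218. 353.] B [202. 408.]
wrist L [532. 316.] R [650. 316.] T [591. 259.] B [591. 371.]
sq wrist [[555.0, 273.0], [628.0, 274.0], [626.0, 343.0], [555.0, 342.0]]
sq scene [[253.0, 399.0], [201.0, 421.0], [172.0, 394.0], [223.0, 373.0]]
cap scene [168.82932332  43.89965638]
```

View pics/m5.png

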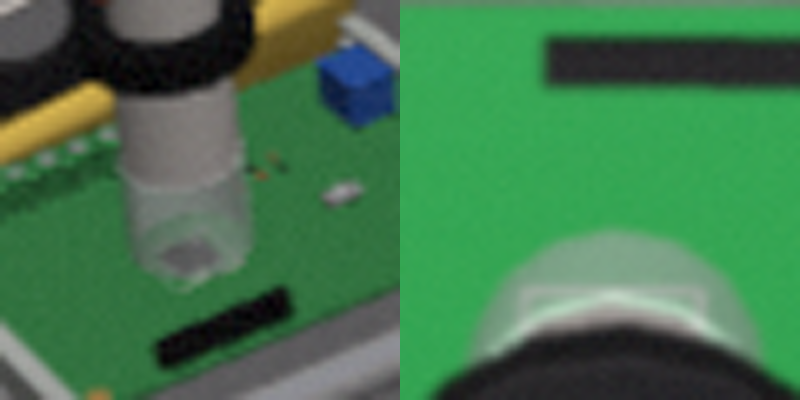

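Call:
servo_tool --plan '[[[-1,-0.15,0,0.1,0],[-1,-0.15,0,0.3,0],[-1,-0.15,0,0.4,0],[-1,-0.15,0,0.4,0]]]'

```text
time_s: 20.05
ee_pos: [0.5135, 0.1569, 0.1879]
eef_rot: [0.022, 0.975, -0.133, 0.176]
ft_force: [-0.1, 0.7, -0.7]
finger_gap: 0.0298
```

Call:
servo_tool --plan '[[[-1,0,0,0.05,0],[-1,0,0,0.1,0],[-1,0,0,0.1,0]]]'

```text
time_s: 20.42
ee_pos: [0.5139, 0.1569, 0.1871]
eef_rot: [0.022, 0.975, -0.133, 0.176]
ft_force: [-0.1, -0.2, -0.9]
finger_gap: 0.0298
```

Call:
servo_tool --plan '[[[-1,0,0,0.05,0],[-1,0,0,0.1,0],[-1,0,0,0.1,0]]]'

```text
time_s: 20.8
ee_pos: [0.5143, 0.1567, 0.1862]
eef_rot: [0.022, 0.975, -0.133, 0.176]
ft_force: [-0.9, -0.6, -1.3]
finger_gap: 0.0298
```

```bash
python3 tgt.py 0; python3 - <<'E'
from h import *
print(tool()[2]['torque'])
E
```

```text
tcp [0.51428788 0.1566731  0.18624371] target [0.51599871 0.15671626 0.18540207] delta tool cm [ 0.12 -0.05  0.14] F [-0.87009582 -0.64356474 -1.25238326]
angle 0.006046871805483534 x -0.0003674385858585755 y 0.006035660847201083
[0.08069322 0.26240188 0.01788843]
```

Call:
servo_tool --plan '[[[-1,0,0,0.07,0],[-1,0,0,0.14,0],[-1,0,0,0.14,0],[-1,0,0,0.14,0]]]'

```text
time_s: 21.3
ee_pos: [0.5149, 0.1565, 0.1852]
eef_rot: [0.022, 0.975, -0.133, 0.176]
ft_force: [-2.0, 0.6, 1.7]
finger_gap: 0.0301
```

Call:
servo_tool --plan '[[[-1,0,0,0.05,0],[-1,0,0,0.1,0],[-1,0,0,0.1,0],[-1,0,0,0.1,0]]]'

```text
time_s: 21.8
ee_pos: [0.5153, 0.1565, 0.1851]
eef_rot: [0.022, 0.975, -0.133, 0.176]
ft_force: [-7.0, 1.2, 12.2]
finger_gap: 0.0298
```

Contact came at the predicted height. The force is now about 15 N along the board normal. I'll ease off about 0.4 mm and check.

Call:
servo_tool --plan '[[[-1,0,0,-0.04,0],[-1,0,0,-0.04,0],[-1,0,0,-0.04,0],[-1,0,0,-0.04,0]]]'

```text
time_s: 22.3
ee_pos: [0.5151, 0.1565, 0.1852]
eef_rot: [0.022, 0.975, -0.133, 0.176]
ft_force: [-4.3, 1.1, 8.3]
finger_gap: 0.0296
```

```bash
python3 tgt.py 0; python3 - <<'E'
from h import *
p=tool();F=[]
a=snap('scene','s6.png',(350,95,430,195),5)
b=snap('wrist','w6.png')
b=cv2.resize(b[190:265,292:352],(400,500),interpolation=cv2.INTER_CUBIC)
cv2.imwrite('pics/m6.png',np.hstack([a,b]))
for _ in range(5): eyes.camera('top');F.append(arm.state()['ft_force'])
print(np.mean(F,0),np.std(F,0))
E
```

```text
tcp [0.51513754 0.15649965 0.18515618] target [0.51596715 0.1566645  0.18539578] delta tool cm [ 0.08 -0.04  0.  ] F [-4.33504317  1.07419429  8.34150223]
angle 0.006698357718148502 x -0.00017170207996565544 y 0.006696106590694423
[-4.90919885  0.63901582  8.4639638 ] [0.56885019 0.24985545 0.37374332]
```

View pics/m6.png

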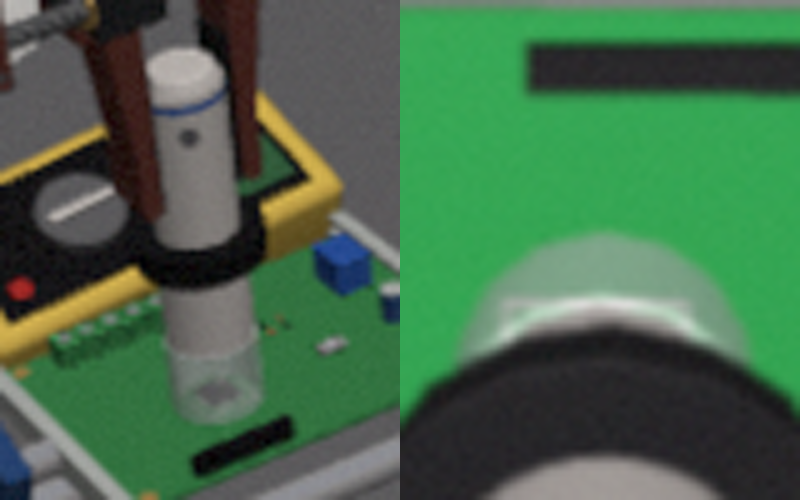

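```bash
python3 - <<'E'
from fit import *
p=tool();R=p[1]
def d(ax): return (proj('scene',chip+.138*ax)-proj('scene',chip))*5
for a in(-.04,0,.04):
  for b in(-.04,0,.04): v=n+a*ex+b*ey; print(a,b,d(v/np.linalg.norm(v)).round(1),(wproj(chip+.138*v/np.linalg.norm(v),p)).round(1),(wproj(chip,p)).round(1))
b=cv2.imread('pics/w6.png'); cv2.imwrite('pics/c7.png',cv2.resize(b[285:385,262:382],None,fx=5,fy=5,interpolation=cv2.INTER_CUBIC))
E
```

```text
-0.04 -0.04 [ -60.5 -333.7] [331.8 362. ] [321.2 247.6]
-0.04 0 [ -46.4 -339.5] [318.1 362.1] [321.2 247.6]
-0.04 0.04 [ -32.3 -344.7] [304.4 361.8] [321.2 247.6]
0 -0.04 [ -52.6 -328.1] [332.1 350.3] [321.2 247.6]
0 0 [ -38.5 -333.9] [318.1 350.3] [321.2 247.6]
0 0.04 [ -24.4 -339.2] [304.2 350. ] [321.2 247.6]
0.04 -0.04 [ -44.6 -321.8] [332.2 337.9] [321.2 247.6]
0.04 0 [ -30.4 -327.7] [318.2 337.9] [321.2 247.6]
0.04 0.04 [ -16.3 -332.9] [304.1 337.7] [321.2 247.6]
```

View pics/c7.png

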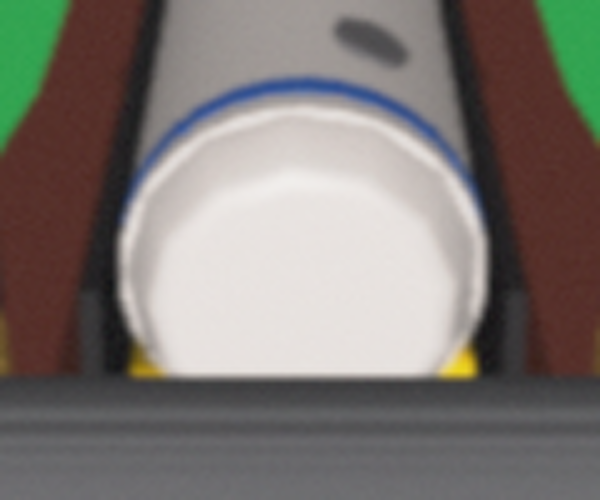

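```bash
python3 - <<'E'
from h import *
s=arm.state();print(s['time_s'],s['ft_force'],s['finger_gap'],np.abs(s['joint_velocities']).max())
print(arm.sign_off())
E
```

```text
22.65 [-5.21766471  0.52932582  8.50522083] 0.029476493451669656 0.001724868444820807
the job is handed in; nothing more can be done
None
```

I lifted the white microscope out of its fork, tipped it to the board's slope and set its skirt down round the chip. I handed in at 22.65 s with it still gripped and pressing on the board. The sign-off gave no verdict, so these are my own last checks.

**How the tilt was made:** the moves only allow a turn about the tool's own axis. I got the tilt by reaching past the arm's limit a few times, which tips the tool outward, and the new angle then holds.

| Check | Result | Limit |
|---|---|---|
| Foot off chip centre | about 1.5 mm | 6 mm |
| Scope axis off board normal | about 0.015–0.02 rad | 0.05 rad |
| Push along the board normal | about 10–11 N | 0.8–20 N |
| Finger gap on the 30 mm barrel | 29.5 mm | – |
| Arm | at rest (joint speeds below 0.002 rad/s) | – |

- **Board and bystanders:** the board looked unmoved in the last view. I did not see any bystander move, but I made no final picture check of all four.
- **Elbow joint:** at full stretch it read 0.0856–0.0874 rad, against a stated lower limit of 0.09. I took the true limit to be 5° (0.0873 rad). If so, the lowest readings were about 0.0017 rad under it, and I can't tell whether that counts as passing the range.
- **Board slope estimates disagreed:** the first two-camera estimate was 0.317 rad. The three-camera fit gave 0.357 ± 0.009 rad, and I used that one.
- **Lean in the grip:** before the last tilt the scope leaned about 0.025 rad in the fingers. I allowed for this with the extra tilt.

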